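Weigh the gear case on the spring hook scale

ROBOT

A 7-joint arm with a two-finger parallel gripper is mounted at the origin on the work surface. World frame = base frame: x ahead of the robot, y to its left, z up, the work surface at z = 0. Lengths are in m, angles in degrees, forces in N, time in s.
With the tool pointing down it reaches from about 0.425 to 0.875 m from the base axis. Payload 8.4 kg.
Tool frame: the origin (TCP) lies between the finger pads; the fingertips stand 22 mm ahead of it and the grasp point (between the pads) lies 3 mm ahead of it; z points along the fingers, x is the direction in which the jaws open and shut, and the axes are right-handed (so a half turn about z gives the same grasp; the last joint's range is limited). The gripper opens to 85 mm and grips with 20 to 120 N. Pads are 22 mm wide; open, the fingers measure 114 mm over their backs; the gripper's body (76 mm by 85 mm) begins 54 mm behind the grasp point. The pads swing forward as they close: fully open they stand 13 mm farther back than shut.
Start: joints at [57.399, 19.091, 2.286, 83.961, -0.768, 76.965, -3.352], TCP at [0.294, -0.58, 0.253] pointing down, gripper open.
Joint ranges: [-147.57, 147.57], [-21.85, 119.76], [-74.77, 79.35], [14.55, 137.4], [-85.83, 265.84], [4.83, 119.75], [-152.11, 152.11]. Speed limits (degrees/s): [127.2, 127.2, 159.86, 159.86, 180, 180, 180].

INTERFACE

Orientations are given as a 3x3 rotation matrix whose columns are the frame's x, y, z axes.
In Python, from bench import r, vision, models gives the robot as it stands.
- The arm moves only by the tool jog_arm, never from a script. Its argument "plan" is one flat list of numbers, 7 for each row, row after row: the turn, a rotation vector about the tool's x, y, z in degrees, then the shift along the tool's x, y, z in m, then the opening in per cent of the stroke, from 0 (shut) to 100 (fully open). In form: [ax, ay, az, dx, dy, dz, grip, ax, ay, az, dx, dy, dz, grip, ...]. A call has 1 to 20 rows; each row shifts and turns the pose as measured when the row begins, along the tool's axes as they then stand; what a row does not reach is not made up. A row lasts 1/12 s, in which the tool goes at most 41.7 mm and 7.16 degrees, less where a joint would pass 70% of its speed; a pose out of reach is approached as far as the arm can. A call with a gripper value outside its range is refused whole. The fingers move at their own pace and stop on an object; "newtons" is the grip in N (left out, the last holds). Time passes only in rows, so rows that do not move let the fingers close. It gives the time, the measured TCP pose, the force and the opening at its end, in the units of the state.
- r.get_obs(): the state, without advancing time (a new reading comes with each control period).
- vision.camera(name): name is "scene" or "top" or "wrist"; returns (picture, depth): 384x512x3 uint8, red, green, blue; 384x512 float32, m along the optical axis (not along the pixel's ray), 0 where there is no reading.
- vision.camera_params(name): a dict with "mtx" (3x3 intrinsics, pixels), "k1" (the pictures are not rectified: a ray, as slopes to the right and down, at radius r is drawn at 1 + k1 r^2 times it, then the intrinsics apply), "extrinsics" (4x4, takes a point from camera to world coordinates); the wrist camera has in their place "tool_from_camera" (4x4, takes a point from camera to tool coordinates, whose origin is the TCP and whose axes are the tool frame's). Camera axes: x right, y up, looking along -z (the intrinsics and any distortion apply to the point x, -y, -z); pixel columns grow to the right and rows downward; lengths in m; the calibration is good to about 2 mm. A picture is of the moment at which its call begins: read the wrist's pose just before it. camera_params takes no time and is no camera call.
- r.close_job(): hands the job in, once; it reports no verdict.
Trained networks look in the newest picture that a camera, given by its name, has taken for a name from the list of things; names that differ only in an ending like _2 or _b are one class to them, and where a whole thing is asked for, a point or a joint stands for the part that bears it (a point fixed in the world has none). Each returns a list of dicts, best first, with "score" (0 to 1); they miss things now and then, are a little off and sometimes report something else, mostly with a low value. They report only what shows in the picture. A call takes as long as a camera call. They do not tell look-alikes from the thing itself.
- models.regions_of(target, camera): "region" (384x512 bool, what is visible of it) and "at" ([column, row] in pixels, amid what is visible of it).
The state is a dict: "clock": time; "joint_pos": joint angles; "qd": joint speeds; "tau": joint torques, N m; "ee_pos": TCP position; "eef_rot": TCP orientation; "contact_force": force on the tool from outside, world axes, zero at the start; "torque": the same for the moment, N m; "grip_width": opening from 0.0 (shut) to 1.0 (fully open).
Only numpy, scipy, OpenCV 4.12 (cv2) and the standard library are available. Lean on these libraries where they do the work, as an engineer would, in place of code of your own. Each camera call takes 0.05 s, during which the arm holds its last target.

TASK

Weigh the small blue hard case before the trip: pick it up by its orange handle and hang it, level, by the middle of the handle in the crook of the spring scale's hook. Let it down slowly, at two or three centimetres a second, until the spring carries all of its weight, so that the hook neither drops nor springs back when you let go; never press the hook down hard, and leave the case hanging free and still so that the pointer can be read. Leave the other things on the console where they are.

Things in the scene. Friction and masses are not known exactly. Their poses are not given: they have to be found in the camera images.
- case_handle (a point): Middle of the orange handle bar (124 x 14 x 12 mm: x along it, y across, z up) of the loose blue hard case; the point is the bar's centre, 128 mm up at the start. Black posts 14 mm square at x = +-55 carry it; the window under the bar is 96 mm wide, 42 mm high: bar's underside 6 mm, shell's top 48 mm below this point.
- case_center (a point): Centre of the blue case's shell, 150 (x) by 64 (y) by 80 mm, 88 mm under the middle of the handle. The case weighs 0.2 to 0.8 kg, not known beforehand; its weight is centred under the middle of the handle, a little above this point.
- scale: Standing spring scale, fixed: foot 210 x 130 x 12 mm, white-faced column 311 mm high, 62 mm wide, its front 30 mm behind (+x of) the origin, which is under the foot's centre. The hook sticks out of the column's front along the scale's -x, roughly to the robot's right; z up.
- hook_seat (a point): Point on top of the 10 mm hook rod, in its crook, where a bar laid across (along y) rests with its underside; 255 mm up when empty; moves with the hook; axes as the scale's. The crook is flat for 20 mm along x, then rises at 45 degrees both ways: to the free tip at -x, and to 20 mm above this point at +x, then level to the column 95 mm away.
- hook_tip (a point): Centre of the round free end of the hook rod (radius 5 mm), 24 mm to the -x side of the seat; its top stands 14 mm above the seat and it ends 29 mm from it. A handle has to come in over it, the tip passing through the handle's window.
- hook (a joint): How far the sprung hook has dipped (m): 0 empty at its top stop, 0.1 at the bottom stop. The spring gives from 0.3 N on, then 11 mm per newton (90 N/m); lightly damped, so it bounces for a second or two if a load is let go before the spring carries it.
- bowl: Speckled stoneware bowl, 150 mm across, 58 mm high, loose; origin under its centre. A bystander.
- fob: Silver car key fob, 62 by 34 by 13 mm, loose; origin under its centre. A bystander.
- earbuds: Green plastic earbud case, 60 by 48 by 24 mm, loose; origin under its centre. A bystander.
- shoehorn: Steel shoehorn, 200 mm long (x), up to 36 mm wide, loose; origin under its middle. A bystander.
- bamboo: Small bamboo box, 130 by 180 by 65 mm, fixed, its hinged lid standing half open; origin under its centre. A bystander.
- bamboo_lid (a joint): Opening angle of the bamboo box's lid (rad), 0 shut; the lid stays where it is.
Mind the look-alikes: they are no part of the job. What is meant by the part that bears case_handle is not purple, red or yellow, and is the larger of those in its own colour.

How it is judged (in metres and radians):
On the way, in this order (a step that is already met when the one before it is completed fails the run):
1. the case is lifted clear of the console in the gripper (height (world z) of case_center above 0.07 m and contact force between the fingers and case above 0.5 N and contact force between case and scale below 0.1 N), for 0.1 s.
2. the handle lies in the crook and loads the spring while the gripper still holds it (horizontal distance between case_handle and hook_seat below 0.025 m and value of joint hook above 0.008 m and contact force between the fingers and case above 0.5 N), for 0.1 s.
At the end, for the whole second after the job is handed in: The case hangs from the scale's hook with the middle of its handle within 20 mm of the crook (measured level) and the bar resting down in it, upright within 0.2 rad, the hook dipped by its weight and moving less than 10 mm/s, the case at rest (horizontal distance between case_handle and hook_seat below 0.02 m and z of case_handle in the frame of hook_seat between 0 and 0.015 m and angle between case_handle's own z axis and vertical below 0.2 rad and value of joint hook above 0.01 m and contact force between case and scale above 1.2 N and velocity of joint hook between -0.01 and 0.01 m/s and linear speed of case below 0.03 m/s and angular speed of case below 0.25 rad/s); the robot touches nothing.
It fails at once if the hook jerks: it moves faster than 0.09 m/s, as when the case is dropped onto it or the hook is pushed past its balance and springs back (velocity of joint hook above 0.09 m/s or velocity of joint hook below -0.09 m/s).
It fails at once if the case is forced against the scale with more than 14 N (contact force between case and scale above 14 N).
It fails at once if the hook is run down to its bottom stop (value of joint hook above 0.097 m).
It fails at once if another thing on the console is moved more than 20 mm, or the lid of the bamboo box by more than a little (distance of any of bowl, fob, earbuds, shoehorn from where it was at the start of the episode above 0.02 m or value of joint bamboo_lid below 0.4 rad or value of joint bamboo_lid above 1.3 rad).
It also fails if it takes over 48 s, if anything falls off the work surface, if the arm or the gripper's body presses on something with over 40 N, if the wrist force passes 120 N, or if a joint passes its speed limit or range.

## Working session

There is one attempt and no reset: what is moved stays moved. The work goes in short steps, Python scripts to look and compute and a tool call to move; the robot and the scene stay as the last step left them, time stands still between calls to the robot, and variables do not carry over. Pictures are saved under pics/ and viewed, and the job is handed in when it is done.

Besides the shell and the picture viewer there is one more tool, called after "Emit:" as a command line: name --argument value ..., lists and objects as JSON in quotes. jog_arm: Moves the arm, as the interface text tells. Its arguments: {"type":"object","properties":{"plan":{"type":"array"},"newtons":{"type":"number"}},"required":["plan"]}

```bash
mkdir -p pics; ls; python3 - <<'E'
from bench import r,vision,models
import cv2,numpy as np
print(r.get_obs())
for c in ["scene","top","wrist"]:
    p,d=vision.camera(c); cv2.imwrite(f"pics/{c}0.png",p[:,:,::-1]); np.save(f"/tmp/{c}0.npy",d)
    print(c,vision.camera_params(c))
    for t in ["case_handle","hook_seat","scale"]:
        try:
            for m in models.regions_of(t,c): print(c,t,round(m["score"],2),m["at"],m["region"].sum())
        except Exception as e: print(e)
print(r.get_obs()["clock"])
E
```

```text
pics
{'clock': 0.0, 'joint_pos': array([57.39695525, 19.13302567,  2.28452018, 84.01120969, -0.76848568,
       76.9651059 , -3.34978517]), 'qd': array([-0.06972147, -0.01645108,  0.07913698, -0.01231282,  0.01391463,
        0.07025109, -0.03299586]), 'tau': array([-1.08121443e-03, -6.58573794e+01,  1.36481892e+00, -4.05558765e+01,
        1.66917552e-02,  1.26958819e-02,  9.17955913e-05]), 'ee_pos': array([ 0.29406894, -0.57920473,  0.25240563]), 'eef_rot': array([[ 4.52749125e-01, -8.91637561e-01, -8.30955565e-04],
       [-8.91636441e-01, -4.52749877e-01,  1.41659311e-03],
       [-1.63930266e-03,  9.95489702e-05, -9.99998651e-01]]), 'contact_force': array([ 0.06804463, -0.84542503, -0.05403221]), 'torque': array([ 0.04065278,  0.01982357, -0.0242736 ]), 'grip_width': 0.999752174574846}
scene {'mtx': array([[408.98311187,   0.        , 257.23967642],
       [  0.        , 408.98311187, 192.86344597],
       [  0.        ,   0.        ,   1.        ]]), 'k1': 0.012583266852873382, 'extrinsics': array([[-0.72461723, -0.38437036,  0.57200463,  1.23759673],
       [ 0.68890446, -0.38
[... 1032 characters left out ...]
 0.57 [202.7, 181.4] 96
top scale 0.93 [204.3, 184.4] 1649
top scale 0.24 [144.2, 221.9] 105
wrist {'mtx': array([[331.95155297,   0.        , 255.59410712],
       [  0.        , 331.95155297, 192.94474645],
       [  0.        ,   0.        ,   1.        ]]), 'k1': -0.005667250690143459, 'tool_from_camera': array([[ 9.99999867e-01, -5.12625524e-04, -4.94098783e-05,
        -6.06685528e-04],
       [-5.01091358e-04, -9.46354535e-01, -3.23129761e-01,
        -8.20824265e-02],
       [ 1.18885301e-04,  3.23129743e-01, -9.46354667e-01,
        -1.20692181e-01],
       [ 0.00000000e+00,  0.00000000e+00,  0.00000000e+00,
         1.00000000e+00]])}
wrist case_handle 0.59 [208.2, 142.1] 11940
0.6
```

View pics/scene0.png

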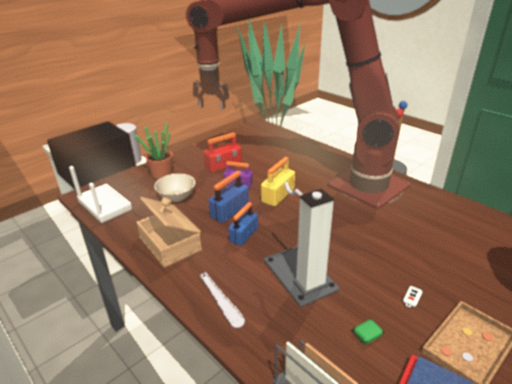

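View pics/top0.png

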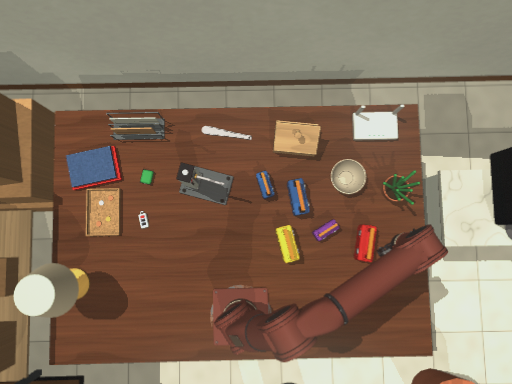

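View pics/wrist0.png

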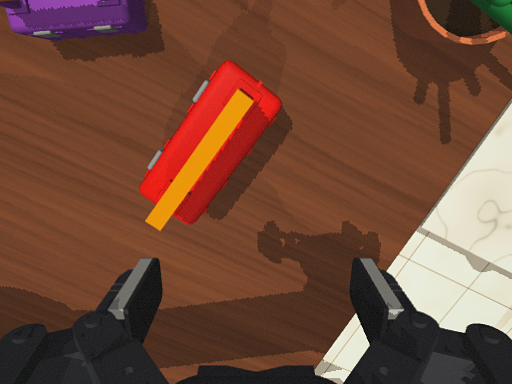

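The pictures show two blue cases: the larger at top (300,196) and scene (229,200), the smaller at top (264,185). The target is the larger one. The scale is at top (207,184), with its hook pointing right (about 245,200).

```bash
cat > h.py <<'E'
import numpy as np,cv2
from bench import r,vision,models
def world(c,d,mask,T=None):
    q=vision.camera_params(c); v,u=np.nonzero(mask&(d>0)); z=d[v,u].astype(float)
    K=q["mtx"]; x=(u-K[0,2])/K[0,0]; y=(v-K[1,2])/K[1,1]
    xd,yd=x,y
    for _ in range(6):
        s=1+q["k1"]*(x*x+y*y); x=xd/s; y=yd/s
    P=np.stack([x*z,-y*z,-z,np.ones_like(z)],1)
    E=q["extrinsics"] if "extrinsics" in q else T@q["tool_from_camera"]
    return (P@E.T)[:,:3],u,v
def toolT(o):
    T=np.eye(4);T[:3,:3]=o["eef_rot"];T[:3,3]=o["ee_pos"];return T
def orange(p):
    h=cv2.cvtColor(p,cv2.COLOR_RGB2HSV); return (h[...,0]>4)&(h[...,0]<18)&(h[...,1]>170)&(h[...,2]>120)
E
python3 - <<'E'
from h import *
for c,box in (("top",(280,320,170,225)),("scene",(205,255,165,225))):
    p=cv2.imread(f"pics/{c}0.png")[:,:,::-1]; d=np.load(f"/tmp/{c}0.npy")
    m=np.ones(d.shape,bool)
    P,u,v=world(c,d,m)
    for nm,bx in (("big",box),("small",(255,275,165,205) if c=="top" else (225,262,198,245))):
        sel=orange(p.copy())[v,u]&(u>bx[0])&(u<bx[1])&(v>bx[2])&(v<bx[3])
        Q=P[sel]
        if len(Q)<5: print(c,nm,len(Q));continue
        Q=Q[(Q[:,2]>.07)&(Q[:,2]<.2)]
        mu=np.median(Q,0); U,S,V=np.linalg.svd((Q-Q.mean(0))[:,:2]); t=(Q-Q.mean(0))[:,:2]@V[0]
        print(c,nm,len(Q),Q.mean(0),mu,"dir",V[0],np.degrees(np.arctan2(V[0,1],V[0,0])),"len",t.max()-t.min(),"mid",Q.mean(0)[:2]+V[0]*(t.max()+t.min())/2,np.percentile(Q[:,2],[5,50,95]))
    # scale
    if c=="top":bx=(170,255,155,210)
    else:bx=(260,345,180,310)
    sel=(u>bx[0])&(u<bx[1])&(v>bx[2])&(v<bx[3])
    Q=P[sel];
    col=Q[Q[:,2]>.29]; print(c,"column top",len(col),col.mean(0),col.min(0),col.max(0))
    if c=="top" : cc=cv2.minAreaRect(col[:,:2].astype(np.float32)*1000); print(cc)
    hk=Q[(Q[:,2]>.2)&(Q[:,2]<.285)]; 
    for a in hk[::max(1,len(hk)//25)]: print(np.round(a,3))
    ft=Q[(Q[:,2]>.006)&(Q[:,2]<.02)]
    print("foot",cv2.minAreaRect(ft[:,:2].astype(np.float32)*1000))
I=cv2.imread("pics/top0.png")[150:220,160:330]; cv2.imwrite("pics/topz.png",cv2.resize(I,None,fx=4.6,fy=4.6,interpolation=cv2.INTER_CUBIC))
I=cv2.imread("pics/scene0.png")[150:310,190:350]; cv2.imwrite("pics/scz.png",cv2.resize(I,None,fx=3.7,fy=3.7,interpolation=cv2.INTER_CUBIC))
E
```

```text
top big 80 [ 0.49214363 -0.25206603  0.1336569 ] [ 0.49233587 -0.25249841  0.13354962] dir [-0.98457394 -0.17496899] -169.92314646690468 len 0.1204104426297272 mid [ 0.49096812 -0.25227493] [0.12541605 0.13354962 0.14078488]
top small 36 [ 0.54770407 -0.11391184  0.10125463] [ 0.54926638 -0.11355167  0.10112904] dir [-0.95420927 -0.29913988] -162.59405047488156 len 0.08831409242667237 mid [ 0.54787878 -0.11385707] [0.09334949 0.10112904 0.11011896]
top column top 256 [0.57285801 0.19175905 0.30458274] [0.53575044 0.16086201 0.29055748] [0.61078503 0.22513756 0.31846252]
((573.4793701171875, 192.27976989746094), (53.68998718261719, 65.57096862792969), 74.18384552001953)
[0.591 0.16  0.282]
[0.587 0.163 0.256]
[0.586 0.162 0.228]
[0.574 0.158 0.268]
[0.565 0.157 0.276]
[0.561 0.156 0.28 ]
[0.56  0.138 0.281]
[0.557 0.149 0.276]
[0.557 0.127 0.275]
[0.556 0.163 0.258]
[0.554 0.132 0.266]
[0.552 0.112 0.278]
[0.549 0.123 0.277]
[0.549 0.105 0.273]
[0.548 0.174 0.263]
[0.545 0.104 0.275]
[0.547 0.087 0.254]
[0.543 0.173 0.272]
[0.543 0.094 0.257]
[0.544 0.076 0.248]
[0.542 0.195 0.247]
[0
[... 749 characters left out ...]
3876] [0.53674006 0.15941923 0.29013945] [0.6131899  0.22608494 0.31341381]
[0.533 0.054 0.27 ]
[0.552 0.1   0.27 ]
[0.558 0.123 0.273]
[0.597 0.161 0.268]
[0.603 0.182 0.276]
[0.567 0.221 0.274]
[0.601 0.172 0.26 ]
[0.609 0.2   0.275]
[0.596 0.211 0.272]
[0.573 0.218 0.26 ]
[0.556 0.226 0.253]
[0.605 0.185 0.251]
[0.608 0.206 0.261]
[0.595 0.214 0.255]
[0.576 0.218 0.244]
[0.557 0.222 0.233]
[0.602 0.181 0.229]
[0.605 0.208 0.242]
[0.586 0.215 0.233]
[0.565 0.221 0.221]
[0.605 0.184 0.217]
[0.605 0.209 0.227]
[0.573 0.215 0.21 ]
[0.607 0.193 0.21 ]
[0.573 0.219 0.203]
[0.609 0.204 0.202]
foot ((410.4869079589844, -6.63165283203125), (651.58447265625, 297.65570068359375), 34.767879486083984)
```

```bash
python3 - <<'E'
import numpy as np
np.set_printoptions(precision=3,suppress=True)
E
```

```text
(no output)
```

View pics/topz.png

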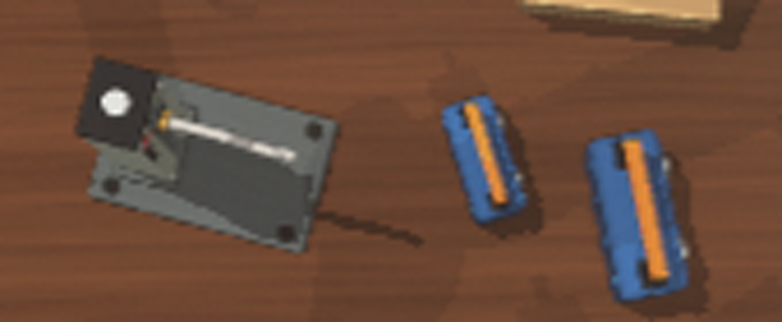

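View pics/scz.png

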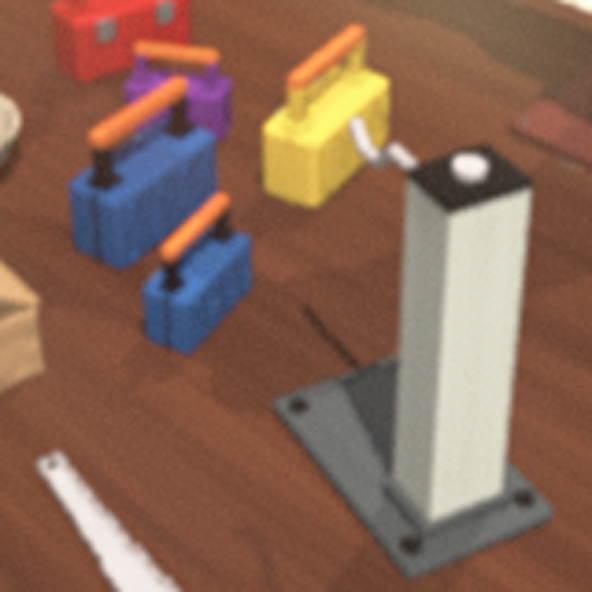

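Emit:
jog_arm --plan '[0,0,5.7,0,0,0,100,0,0,5.7,0,0,0,100,0,0,5.7,0,0,0,100,0,0,0,-0.029,-0.022,0,100,0,0,0,-0.029,-0.022,0,100,0,0,0,-0.029,-0.022,0,100,0,0,0,-0.029,-0.022,0,100,0,0,0,-0.029,-0.022,0,100,0,0,0,-0.029,-0.022,0,100,0,0,0,-0.029,-0.022,0,100,0,0,0,-0.029,-0.022,0,100,0,0,0,-0.029,-0.022,0,100,0,0,0,-0.029,-0.022,0,100,0,0,0,0,0,0,100]'

```text
clock: 1.77
ee_pos: [0.4712, -0.2471, 0.2525]
eef_rot: [[0.148, -0.989, 0.001], [-0.989, -0.148, -0.004], [0.004, -0.0, -1.0]]
contact_force: [0.3, 0.6, 0.5]
grip_width: 0.997
```

```bash
python3 - <<'E'
from h import *
np.set_printoptions(precision=4,suppress=True)
o=r.get_obs();T=toolT(o);p,d=vision.camera("wrist");cv2.imwrite("pics/w1.png",p[:,:,::-1]);np.save("/tmp/w1.npy",d)
P,u,v=world("wrist",d,orange(p),T)
s=(P[:,2]>.115)&(P[:,2]<.15);Q=P[s]
print(len(Q),Q.mean(0),np.percentile(Q[:,2],[5,50,95]))
rc=cv2.minAreaRect((Q[:,:2]*1000).astype(np.float32));print(rc)
U,S,V=np.linalg.svd((Q-Q.mean(0))[:,:2],full_matrices=False);print(V[0],np.degrees(np.arctan2(V[0,1],V[0,0])))
A,u,v=world("wrist",d,np.ones(d.shape,bool),T)
print(o["ee_pos"],o["clock"])
E
```

```text
681 [ 0.3652 -0.2178  0.1308] [0.1241 0.132  0.1347]
((405.0528259277344, -227.23507690429688), (61.477542877197266, 264.3880310058594), 72.66869354248047)
[-0.914   0.4058] 156.05763928101752
[ 0.4712 -0.2471  0.2525] 1.7667
```

View pics/w1.png

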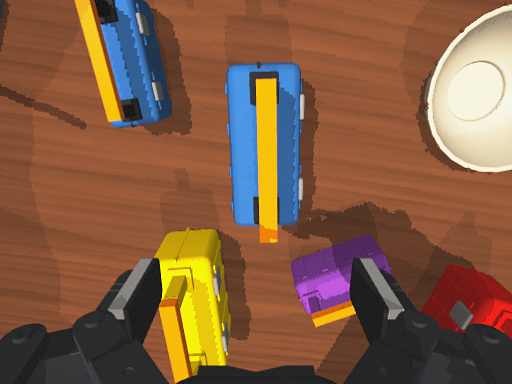

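```bash
python3 - <<'E'
from h import *
np.set_printoptions(precision=4,suppress=True)
o=r.get_obs();T=toolT(o);p=cv2.imread("pics/w1.png")[:,:,::-1].copy();d=np.load("/tmp/w1.npy")
h=cv2.cvtColor(p,cv2.COLOR_RGB2HSV)
A,u,v=world("wrist",d,np.ones(d.shape,bool),T)
H=h[v,u]
s=(H[:,0]>8)&(H[:,0]<28)&(H[:,1]>200)&(H[:,2]>150)&(u>245)&(u<290)&(v>60)&(v<250)&(A[:,2]>.11)
Q=A[s];print(len(Q),Q.mean(0),np.percentile(Q[:,2],[5,50,95]))
Q=Q[Q[:,2]>.129]
rc=cv2.minAreaRect((Q[:,:2]*1000).astype(np.float32));print("handle",rc)
U,S,V=np.linalg.svd((Q-Q.mean(0))[:,:2],full_matrices=False);print(np.degrees(np.arctan2(V[0,1],V[0,0])))
# yellow, purple points above 3cm in handle-aligned frame
a=np.radians(10);
c=np.array(rc[0])/1000
L=(A[:,:2]-c)@np.array([[np.cos(a),-np.sin(a)],[np.sin(a),np.cos(a)]])
for n,bx in (("yellow",(150,235,225,384)),("purple",(290,385,230,330)),("small",(75,175,0,130))):
    s=(u>bx[0])&(u<bx[1])&(v>bx[2])&(v<bx[3])&(A[:,2]>.03)&(A[:,2]<.2)&(H[:,1]>130)
    print(n,"along",np.percentile(L[s,0],[1,99]),"across",np.percentile(L[s,1],[1,99]),"z",np.percentile(A[s,2],[50,99]))
    print("  near handle", [ (np.round(L[s&(A[:,2]>.03)][:,0].max(),3))])
E
```

```text
2963 [ 0.496  -0.2552  0.134 ] [0.1329 0.134  0.1351]
handle ((491.09149169921875, -255.9689483642578), (123.61759185791016, 13.649665832519531), 9.899052619934082)
-170.03776903187654
yellow along [-0.2386 -0.1065] across [0.0501 0.1122] z [0.0803 0.1352]
  near handle [np.float64(-0.106)]
purple along [-0.1869 -0.1209] across [-0.1267 -0.0338] z [0.0568 0.0963]
  near handle [np.float64(-0.12)]
small along [0.0262 0.1262] across [0.0973 0.1351] z [0.0601 0.1016]
  near handle [np.float64(0.132)]
```

Emit:
jog_arm --plan '[0,0,-1.4,0.0124,0.0086,0,100,0,0,0,0,0,0,100,0,0,0,0,0,0.025,100,0,0,0,0,0,0.025,100,0,0,0,0,0,0.025,100,0,0,0,0,0,0.02,100,0,0,0,0,0,0.015,100,0,0,0,0,0,0,100]'

```text
clock: 2.48
ee_pos: [0.4619, -0.2703, 0.1409]
eef_rot: [[0.158, -0.987, 0.004], [-0.987, -0.158, -0.01], [0.01, -0.003, -1.0]]
contact_force: [-0.4, -0.4, 0.2]
grip_width: 1.004
```

Emit:
jog_arm --plan '[-0.1,-0.6,-0.8,-0.009,-0.004,0.005,100,0,0,0,0,0,0.005,100,0,0,0,0,0,0,100]'

```text
clock: 2.73
ee_pos: [0.4645, -0.2614, 0.1313]
eef_rot: [[0.17, -0.986, 0.001], [-0.986, -0.17, 0.001], [-0.001, -0.001, -1.0]]
contact_force: [-0.8, 0.2, 1.2]
grip_width: 0.998
```

Well placed. Next I close firmly.

Emit:
jog_arm --plan '[0,0,0,0,0,0,0,0,0,0,0,0,0,0,0,0,0,0,0,0,0,0,0,0,0,0,0,0,0,0,0,0,0,0,0,0,0,0,0,0,0,0,0,0,0,0,0,0,0,0,0,0,0,0,0,0]' --newtons 110

```text
clock: 3.4
ee_pos: [0.4663, -0.261, 0.1349]
eef_rot: [[0.17, -0.985, 0.005], [-0.985, -0.17, -0.0], [0.001, -0.005, -1.0]]
contact_force: [0.3, 1.6, -2.6]
grip_width: 0.136
```

```bash
python3 - <<'E'
from h import *
np.set_printoptions(precision=4,suppress=True)
o=r.get_obs();T=toolT(o);p,d=vision.camera("wrist");cv2.imwrite("pics/w2.png",p[:,:,::-1]);np.save("/tmp/w2.npy",d)
print(o)
E
```

```text
{'clock': 3.4, 'joint_pos': array([ 32.9092,  11.6045,  -9.3192, 108.0387,   2.0312,  60.2434,
       -57.4277]), 'qd': array([-0.0407, -0.0674, -0.1753,  0.2393, -0.2306,  0.1463,  0.157 ]), 'tau': array([  0.8232, -52.484 ,   0.0339, -37.2328,   0.3736,  -0.2225,
        -0.0746]), 'ee_pos': array([ 0.4663, -0.261 ,  0.1349]), 'eef_rot': array([[ 0.1701, -0.9854,  0.0052],
       [-0.9854, -0.1701, -0.0003],
       [ 0.0012, -0.005 , -1.    ]]), 'contact_force': array([ 0.3483,  1.6113, -2.5922]), 'torque': array([ 0.2404, -0.0377,  0.0607]), 'grip_width': 0.13583545204046604}
```

View pics/w2.png

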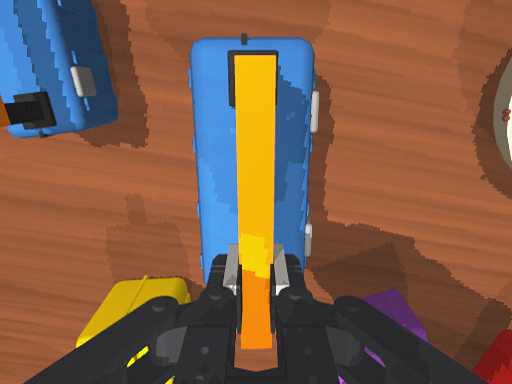

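The handle is gripped near its robot end, with the middle clear at pixel (255,200). Next I lift.

Emit:
jog_arm --plan '[0,0,0,0,0,-0.005,0,0,0,0,0,0,-0.01,0,0,0,0,0,0,-0.015,0,0,0,0,0,0,-0.02,0,0,0,0,0,0,-0.02,0,0,0,0,0,0,-0.02,0,0,0,0,0,0,-0.02,0,0,0,0,0,0,-0.02,0,0,0,0,0,0,-0.02,0,0,0,0,0,0,-0.015,0,0,0,0,0,0,-0.01,0,0,0,0,0,0,0,0,0,0,0,0,0,0,0,0,0,0,0,0,0,0]' --newtons 115

```text
clock: 4.62
ee_pos: [0.4578, -0.2616, 0.3143]
eef_rot: [[0.166, -0.986, -0.014], [-0.986, -0.167, 0.005], [-0.007, 0.013, -1.0]]
contact_force: [0.2, 0.3, -6.8]
grip_width: 0.137
```

```bash
python3 - <<'E'
from h import *
np.set_printoptions(precision=4,suppress=True)
o=r.get_obs();T=toolT(o)
print(o)
for c in ("wrist","scene"):
    p,d=vision.camera(c);cv2.imwrite(f"pics/{c}3.png",p[:,:,::-1]);np.save(f"/tmp/{c}3.npy",d)
    if c=="scene": print(r.get_obs()["contact_force"])
E
```

```text
{'clock': 4.6167, 'joint_pos': array([ 33.2324,   4.3644,  -8.8915,  94.5053,   0.7569,  82.0413,
       -56.1619]), 'qd': array([ 0.1118,  0.4077, -0.0137,  1.0347,  0.1481, -0.2196,  0.0352]), 'tau': array([  0.0718, -51.3342,  -0.2652, -45.1941,  -0.0591,   0.1409,
         0.0052]), 'ee_pos': array([ 0.4578, -0.2616,  0.3143]), 'eef_rot': array([[ 0.1665, -0.9859, -0.0142],
       [-0.986 , -0.1666,  0.005 ],
       [-0.0073,  0.0132, -0.9999]]), 'contact_force': array([ 0.2047,  0.296 , -6.8044]), 'torque': array([-0.0777,  0.1884, -0.0236]), 'grip_width': 0.1372976697026937}
[-0.0129 -0.1213 -7.816 ]
```

View pics/wrist3.png

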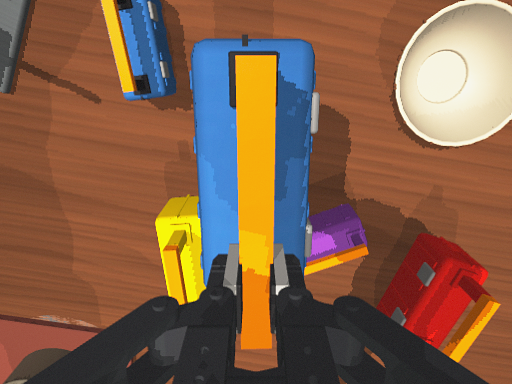

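View pics/scene3.png

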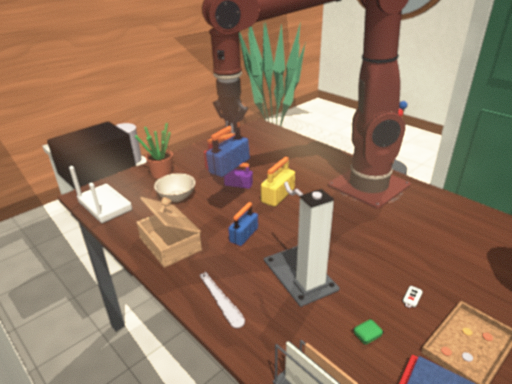

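Emit:
jog_arm --plan '[0.7,0.4,4.6,0,0,0,0,0,0,4.6,0,0,0,0,0,0,4.6,0,0,0,0,0,0,4.6,0,0,0,0,0,0,4.6,0,0,0,0,0,0,4.6,0,0,0,0,0,0,0,-0.01,0.003,0,0,0,0,0,-0.02,0.005,0,0,0,0,0,-0.025,0.006,0,0,0,0,0,-0.025,0.006,0,0,0,0,0,-0.025,0.006,0,0,0,0,0,-0.025,0.006,0,0,0,0,0,-0.025,0.006,0,0,0,0,0,-0.025,0.006,0,0,0,0,0,-0.02,0.006,0,0,0,0,0,-0.01,0.005,0,0,0,0,0,0,0,0,0,0,0,0,0,0,0,0,0,0,0,0,0,0,0]'

```text
clock: 6.3
ee_pos: [0.4657, -0.0291, 0.2976]
eef_rot: [[-0.312, -0.95, -0.029], [-0.95, 0.312, 0.01], [-0.001, 0.031, -1.0]]
contact_force: [0.9, -1.0, -7.8]
grip_width: 0.134
```

```bash
python3 - <<'E'
from h import *
np.set_printoptions(precision=4,suppress=True)
o=r.get_obs();T=toolT(o)
print(o["contact_force"],o["torque"])
p,d=vision.camera("wrist");cv2.imwrite("pics/w4.png",p[:,:,::-1]);np.save("/tmp/w4.npy",d);np.save("/tmp/T4.npy",T)
print(r.get_obs()["contact_force"])
h=cv2.cvtColor(p,cv2.COLOR_RGB2HSV)
A,u,v=world("wrist",d,np.ones(d.shape,bool),np.eye(4)) # tool frame
H=h[v,u]
s=(H[:,0]>8)&(H[:,0]<28)&(H[:,1]>200)&(H[:,2]>150)&(u>230)&(u<290)&(v>40)&(v<245)&(A[:,2]<.03)
Q=A[s];print("tool frame handle",len(Q),Q.mean(0),cv2.minAreaRect((Q[:,:2]*1000).astype(np.float32)), "front end y",np.percentile(Q[:,1],[.5]))
k=np.polyfit(Q[:,1],Q[:,2],1);print("slope z/y",k,"slope x/y",np.polyfit(Q[:,1],Q[:,0],1))
E
```

```text
[ 0.8542 -0.9793 -7.8158] [-0.0136  0.0867 -0.0116]
[ 0.4882  0.2378 -7.6716]
tool frame handle 6958 [ 0.0003 -0.0574  0.001 ] ((0.4165840148925781, -53.8264045715332), (71.80757141113281, 14.004199028015137), 89.67549896240234) front end y [-0.0896]
slope z/y [-0.0132  0.0003] slope x/y [0.0022 0.0005]
```

View pics/w4.png

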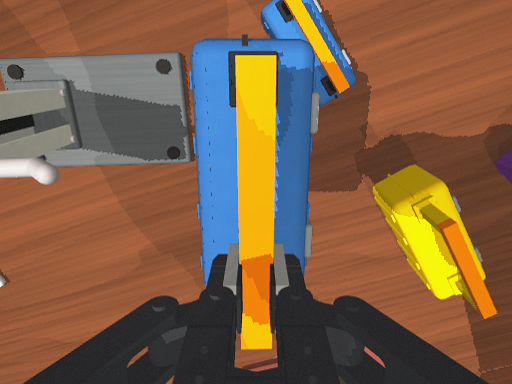

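```bash
python3 - <<'E'
from h import *
np.set_printoptions(precision=4,suppress=True)
p=cv2.imread("pics/w4.png")[:,:,::-1];d=np.load("/tmp/w4.npy");T=np.load("/tmp/T4.npy")
A,u,v=world("wrist",d,np.ones(d.shape,bool),T)
s=(A[:,2]>.22)&(A[:,2]<.29)&(u<75)&(v>145)&(v<195)
Q=A[s]; print(len(Q),Q.min(0),Q.max(0))
for lo in np.arange(0,64,6):
    t=s&(u>=lo)&(u<lo+6)
    if t.sum(): print(lo,t.sum(),A[t].mean(0), A[t][:,2].max(), v[t].min(),v[t].max())
# foot
c=(A[:,2]>.008)&(A[:,2]<.018)&(u<195)&(v>40)&(v<175)
F=A[c];print("foot",len(F),cv2.minAreaRect((F[:,:2]*1000).astype(np.float32)))
# foot right edge & bottom edge lines
d2=cv2.imread("pics/w4.png")
E
```

```text
1117 [0.5286 0.0474 0.2489] [0.5466 0.0839 0.2703]
0 108 [0.5424 0.0805 0.254 ] 0.25648335519518906 159 176
6 108 [0.5414 0.0776 0.254 ] 0.25663700372531517 159 176
12 109 [0.5405 0.0747 0.254 ] 0.25615807917536265 158 176
18 114 [0.5397 0.0718 0.2538] 0.25713039448655717 158 176
24 112 [0.5389 0.0684 0.2544] 0.26024661710602953 158 176
30 113 [0.5382 0.0615 0.2597] 0.267668416455895 158 177
36 136 [0.5366 0.0558 0.2645] 0.2702323237657258 158 182
42 138 [0.5348 0.0525 0.2661] 0.2702763466795417 159 183
48 117 [0.5331 0.0502 0.2663] 0.2692046234605191 163 183
54 62 [0.5321 0.049  0.2647] 0.26721565110980977 166 182
foot 14464 ((558.2584228515625, 138.58926391601562), (210.04660034179688, 129.04591369628906), 73.64453125)
```

Emit:
jog_arm --plan '[1.3,0.3,-0.9,0,0,-0.002,0,1.2,0.3,-0.9,0,0,0,0,0,0,0,-0.01,-0.005,0,0,0,0,0,-0.01,-0.005,0,0,0,0,0,-0.01,-0.004,0,0,0,0,0,-0.01,0,0,0,0,0,0,0,0,0,0,0,0,0,0,0,0,0]'

```text
clock: 7.02
ee_pos: [0.4927, 0.0037, 0.2993]
eef_rot: [[-0.284, -0.959, 0.015], [-0.959, 0.284, -0.017], [0.012, -0.019, -1.0]]
contact_force: [-0.2, -0.5, -7.3]
grip_width: 0.134
```

```bash
cat > st.py <<'E'
from h import *
np.set_printoptions(precision=4,suppress=True)
S=np.array([.540,.0762,.255]);a=np.radians(73.64);sx=np.array([np.cos(a),np.sin(a),0]);sy=np.array([-np.sin(a),np.cos(a),0])
o=r.get_obs();T=toolT(o);R=T[:3,:3]
bar=T[:3,3]+R@np.array([.0005,-.0277,.007])
e=bar-S; print("bar-seat: sx %.4f sy %.4f z(centre above seat) %.4f"%(e@sx,e@sy,e[2]))
print("toolx ang",np.degrees(np.arctan2(R[1,0],R[0,0])),"want -106.36; y.z",R[2,1],"want -.013; x.z",R[2,0],"want 0")
print("F",o["contact_force"],"M",o["torque"],"t",o["clock"],"g",o["grip_width"])
E
python3 st.py
```

```text
bar-seat: sx -0.0835 sy -0.0028 z(centre above seat) 0.0379
toolx ang -106.51925204491923 want -106.36; y.z -0.01914119411752116 want -.013; x.z 0.011621112881118136 want 0
F [-0.2313 -0.4758 -7.2728] M [ 0.0685  0.2905 -0.0058] t 7.0167 g 0.13439973728026233
```

Emit:
jog_arm --plan '[-0.3,-0.6,0,0,0.003,0.005,0,0,0,0,0,0,0.004,0,0,0,0,-0.005,0,0,0,0,0,0,-0.01,0,0,0,0,0,0,-0.01,0,0,0,0,0,0,-0.005,0,0,0,0,0,0,0,0,0,0,0,0,0,0,0,0,0]'

```text
clock: 7.68
ee_pos: [0.4984, 0.0363, 0.2887]
eef_rot: [[-0.284, -0.959, 0.011], [-0.959, 0.284, -0.004], [0.0, -0.012, -1.0]]
contact_force: [0.3, -0.1, -8.3]
grip_width: 0.132
```

```bash
python3 st.py
```

```text
bar-seat: sx -0.0506 sy 0.0009 z(centre above seat) 0.0270
toolx ang -106.51195767406115 want -106.36; y.z -0.011955811276386539 want -.013; x.z 0.0003533354566064296 want 0
F [ 0.2778 -0.0966 -8.3027] M [ 0.0501  0.2542 -0.0134] t 7.6833 g 0.13220217314794785
```

Emit:
jog_arm --plan '[0,0,0,-0.005,0,-0.003,0,0,0,0,0,0,0,0]'

```text
clock: 7.85
ee_pos: [0.5, 0.0417, 0.2921]
eef_rot: [[-0.284, -0.959, 0.012], [-0.959, 0.284, -0.004], [0.0, -0.012, -1.0]]
contact_force: [0.2, 0.9, -7.5]
grip_width: 0.134
```

```bash
python3 st.py; python3 - <<'E'
from h import *
for c in ("wrist","scene"):
    T=toolT(r.get_obs());p,d=vision.camera(c);cv2.imwrite(f"pics/{c}5.png",p[:,:,::-1]);np.save(f"/tmp/{c}5.npy",d)
    if c=="wrist":
        np.set_printoptions(precision=4,suppress=True)
        A,u,v=world(c,d,np.ones(d.shape,bool),T)
        s=(A[:,2]>.24)&(A[:,2]<.285)&(u<230)&(v<235)
        S=np.array([.540,.0762,.255]);a=np.radians(73.64);sx=np.array([np.cos(a),np.sin(a),0]);sy=np.array([-np.sin(a),np.cos(a),0])
        L=A-S
        for lo in range(60,230,10):
            t=s&(u>=lo)&(u<lo+10)
            if t.sum()>5:print(lo,t.sum(),np.array([(L@sx)[t].mean(),(L@sy)[t].mean(),np.percentile(L[t][:,2],95)]),v[t].min(),v[t].max())
I=cv2.imread("pics/scene5.png")[120:280,190:350]; cv2.imwrite("pics/scz5.png",cv2.resize(I,None,fx=3.7,fy=3.7,interpolation=cv2.INTER_CUBIC))
E
```

```text
bar-seat: sx -0.0449 sy 0.0009 z(centre above seat) 0.0304
toolx ang -106.49558550655708 want -106.36; y.z -0.01211085929173242 want -.013; x.z 0.0001886046856465361 want 0
F [ 0.2441  0.9416 -7.4646] M [0.1156 0.1811 0.0136] t 7.85 g 0.13404488459807018
60 219 [ 0.0411 -0.0015  0.0206] 192 213
70 219 [ 0.0365 -0.0016  0.0206] 192 213
80 220 [ 0.032  -0.0015  0.0205] 192 213
90 220 [ 0.028  -0.0014  0.0199] 191 213
100 218 [ 0.0247 -0.0014  0.0174] 188 211
110 214 [ 0.0215 -0.0014  0.0139] 186 209
120 210 [ 0.018  -0.0014  0.0109] 184 206
130 204 [ 0.0144 -0.0015  0.0075] 182 204
140 199 [ 0.0108 -0.0014  0.0035] 180 201
150 200 [ 0.0064 -0.0013  0.0006] 180 199
160 198 [ 0.0013 -0.0013  0.0007] 180 199
170 191 [-0.0038 -0.0015  0.0006] 180 199
180 194 [-0.0092 -0.0018  0.004 ] 180 200
190 212 [-0.0151 -0.0021  0.0097] 180 204
200 220 [-0.0207 -0.0026  0.0139] 72 208
210 202 [-0.0253 -0.003   0.0143] 59 234
220 98 [-0.0309 -0.0426  0.0112] 52 229
```

View pics/wrist5.png

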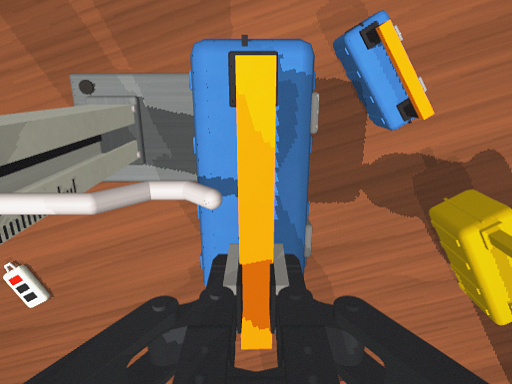

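View pics/scz5.png

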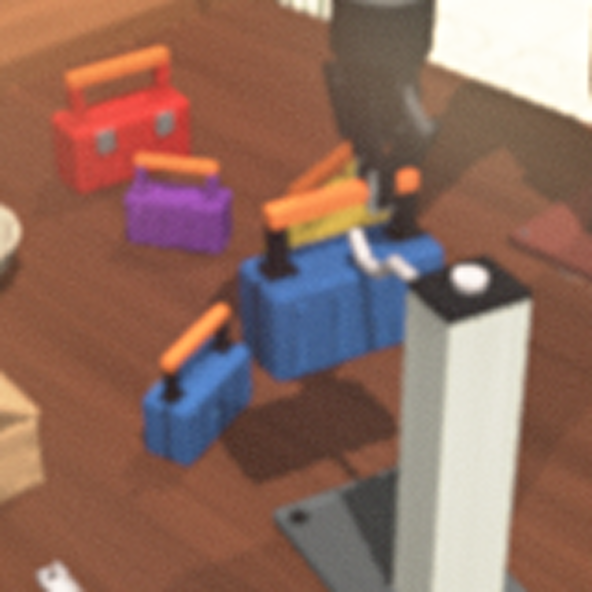

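Emit:
jog_arm --plan '[0,0,0,-0.006,-0.001,0,0,0,0,0,-0.008,-0.001,0,0,0,0,0,-0.008,0,0,0,0,0,0,-0.008,0,0,0,0,0,0,-0.006,0,0,0,0,0,0,0,0,0,0,0,0,0,0,0,0,0]'

```text
clock: 8.53
ee_pos: [0.5132, 0.0781, 0.2912]
eef_rot: [[-0.285, -0.958, 0.01], [-0.958, 0.285, -0.004], [0.001, -0.011, -1.0]]
contact_force: [0.3, -0.1, -7.4]
grip_width: 0.135
```

```bash
python3 st.py
```

```text
bar-seat: sx -0.0063 sy -0.0015 z(centre above seat) 0.0296
toolx ang -106.5786278710348 want -106.36; y.z -0.011132545220871915 want -.013; x.z 0.0009933603177464927 want 0
F [ 0.2766 -0.1199 -7.3947] M [-0.0042  0.1937 -0.0092] t 8.5333 g 0.135276402312265
```

Emit:
jog_arm --plan '[0,0,0,-0.004,0,0,0,0,0,0,-0.003,0,0,0,0,0,0,0,0,0.002,0,0,0,0,0,0,0.003,0,0,0,0,0,0,0.003,0,0,0,0,0,0,0.003,0,0,0,0,0,0,0.002,0,0,0,0,0,0,0,0,0,0,0,0,0,0,0]'

```text
clock: 9.28
ee_pos: [0.5151, 0.084, 0.2762]
eef_rot: [[-0.287, -0.958, 0.009], [-0.958, 0.287, -0.005], [0.002, -0.01, -1.0]]
contact_force: [-0.2, -0.3, -7.7]
grip_width: 0.133
```

```bash
python3 st.py
```

```text
bar-seat: sx -0.0002 sy -0.0017 z(centre above seat) 0.0144
toolx ang -106.67662881523442 want -106.36; y.z -0.010197609131239113 want -.013; x.z 0.002201358969126617 want 0
F [-0.2085 -0.315  -7.6543] M [ 0.0731  0.2474 -0.0205] t 9.2833 g 0.13253165083488538
```

Right over the crook. Now I lower slowly onto the hook.

Emit:
jog_arm --plan '[0,0,0,0,0,0.002,0,0,0,0,0,0,0.002,0,0,0,0,0,0,0.002,0,0,0,0,0,0,0.002,0,0,0,0,0,0,0.002,0,0,0,0,0,0,0.002,0,0,0,0,0,0,0.002,0,0,0,0,0,0,0.002,0,0,0,0,0,0,0.002,0,0,0,0,0,0,0.002,0,0,0,0,0,0,0.002,0,0,0,0,0,0,0.002,0,0,0,0,0,0,0,0,0,0,0,0,0,0,0]'

```text
clock: 10.45
ee_pos: [0.5158, 0.0838, 0.2505]
eef_rot: [[-0.287, -0.958, 0.011], [-0.958, 0.287, -0.005], [0.002, -0.012, -1.0]]
contact_force: [-1.0, -0.7, -5.9]
grip_width: 0.132
```

```bash
python3 st.py;  python3 - <<'E'
from h import *
for c in ("wrist","scene"):
    p,d=vision.camera(c);cv2.imwrite(f"pics/{c}6.png",p[:,:,::-1])
    print(r.get_obs()["contact_force"])
I=cv2.imread("pics/scene6.png")[120:280,190:350]; cv2.imwrite("pics/scz6.png",cv2.resize(I,None,fx=3.7,fy=3.7,interpolation=cv2.INTER_CUBIC))
E
```

```text
bar-seat: sx -0.0002 sy -0.0024 z(centre above seat) -0.0112
toolx ang -106.69566891621267 want -106.36; y.z -0.011549989092237724 want -.013; x.z 0.0017855199891091277 want 0
F [-1.0284 -0.7361 -5.9288] M [-0.0191  0.3909 -0.0141] t 10.45 g 0.1318105520868116
[-0.0290331  -0.31315695 -4.74465125]
[-0.73216122 -0.30958918 -6.14497586]
```

View pics/wrist6.png

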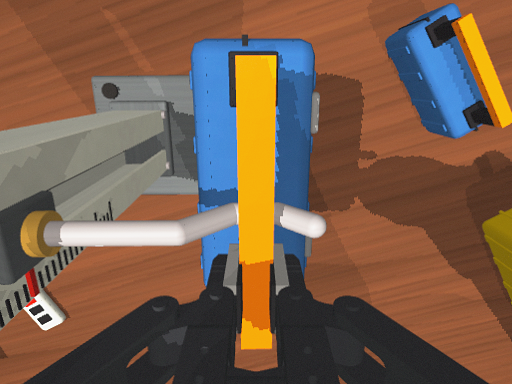

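View pics/scz6.png

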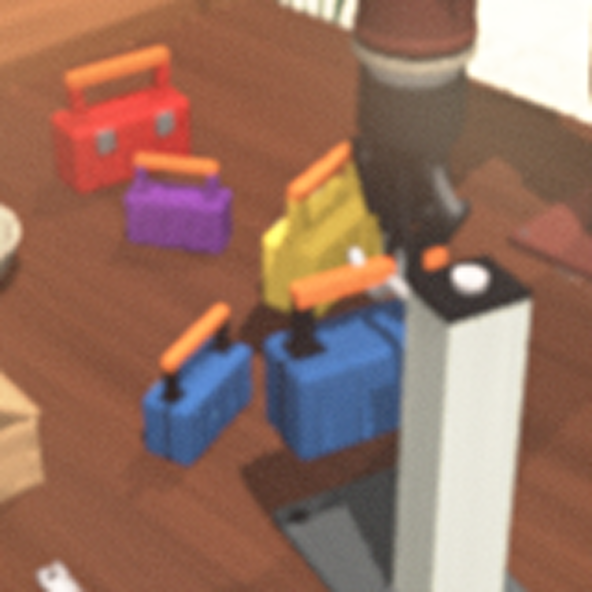

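Bar lies in the crook, with the hook dipped about 17 mm and level. The force has dropped consistently with a weight of about 7.5 N, so I continue down.

Emit:
jog_arm --plan '[0,0,0,0,0,0.002,0,0,0,0,0,0,0.002,0,0,0,0,0,0,0.002,0,0,0,0,0,0,0.002,0,0,0,0,0,0,0.002,0,0,0,0,0,0,0.002,0,0,0,0,0,0,0.002,0,0,0,0,0,0,0.002,0,0,0,0,0,0,0.002,0,0,0,0,0,0,0.002,0,0,0,0,0,0,0.002,0,0,0,0,0,0,0.002,0,0,0,0,0,0,0.002,0,0,0,0,0,0,0.002,0,0,0,0,0,0,0.002,0,0,0,0,0,0,0.002,0,0,0,0,0,0,0.002,0,0,0,0,0,0,0.002,0,0,0,0,0,0,0,0,0,0,0,0,0,0,0]'

```text
clock: 12.22
ee_pos: [0.5161, 0.0839, 0.2118]
eef_rot: [[-0.287, -0.958, 0.011], [-0.958, 0.287, -0.005], [0.002, -0.012, -1.0]]
contact_force: [-3.3, 0.1, -1.9]
grip_width: 0.134
```

```bash
cat > fm.py <<'E'
from h import *
np.set_printoptions(precision=3,suppress=True)
F=[]
for i in range(10):
    F.append(r.get_obs()["contact_force"]); vision.camera("top")
F=np.array(F);print(F[:,2],"mean",F.mean(0))
E
python3 st.py; python3 fm.py; python3 st.py
```

```text
bar-seat: sx -0.0000 sy -0.0027 z(centre above seat) -0.0498
toolx ang -106.69017919658441 want -106.36; y.z -0.012209331330776382 want -.013; x.z 0.001700110202986037 want 0
F [-3.2596  0.1114 -1.9421] M [-0.062   0.6419 -0.0296] t 12.2167 g 0.13435159611882805
[-1.942 -1.87  -2.764 -2.299 -1.894 -1.739 -3.513 -2.181 -2.044 -2.149] mean [-2.919  0.039 -2.24 ]
bar-seat: sx 0.0000 sy -0.0027 z(centre above seat) -0.0498
toolx ang -106.69119873639609 want -106.36; y.z -0.012288013646988564 want -.013; x.z 0.0016258638865841123 want 0
F [-3.1228 -0.0936 -2.2031] M [-0.0465  0.6926 -0.0169] t 12.7167 g 0.13536676147574317
```

Emit:
jog_arm --plan '[0,0,0,0,0.001,0,0,0,0,0,0,0,0.002,0,0,0,0,0,0,0.002,0,0,0,0,0,0,0.002,0,0,0,0,0,0,0.002,0,0,0,0,0,0,0.002,0,0,0,0,0,0,0.002,0,0,0,0,0,0,0,0,0,0,0,0,0,0,0]'

```text
clock: 13.47
ee_pos: [0.5163, 0.084, 0.1991]
eef_rot: [[-0.287, -0.958, 0.014], [-0.958, 0.287, -0.005], [0.001, -0.015, -1.0]]
contact_force: [-2.3, 0.5, -1.0]
grip_width: 0.135
```

```bash
python3 fm.py; python3 st.py
```

```text
[-0.97  -0.682 -1.813 -1.551 -0.883 -1.347 -0.672  0.335 -0.64  -1.193] mean [-2.053 -0.203 -0.942]
bar-seat: sx 0.0001 sy -0.0028 z(centre above seat) -0.0624
toolx ang -106.70527578965111 want -106.36; y.z -0.014745447276498342 want -.013; x.z 0.0008892820831747554 want 0
F [-1.6947 -0.2956 -0.9716] M [-0.1136  0.5222 -0.0086] t 13.9667 g 0.1348944436032179
```

Emit:
jog_arm --plan '[0,0,0,0,0.0015,0.002,0,0,0,0,0,0.0005,0.002,0,0,0,0,0,0,0.002,0,0,0,0,0,0,0.002,0,0,0,0,0,0,0.001,0,0,0,0,0,0,0,0,0,0,0,0,0,0,0]'

```text
clock: 14.55
ee_pos: [0.5158, 0.0843, 0.19]
eef_rot: [[-0.288, -0.957, 0.017], [-0.958, 0.288, -0.005], [-0.0, -0.018, -1.0]]
contact_force: [-0.6, 0.0, -0.5]
grip_width: 0.129
```

```bash
python3 fm.py; python3 st.py
```

```text
[-0.548 -0.046  0.037 -0.657 -0.53  -0.797  0.061 -0.896 -0.478 -0.367] mean [-0.805 -0.938 -0.422]
bar-seat: sx 0.0002 sy -0.0023 z(centre above seat) -0.0714
toolx ang -106.74105330348213 want -106.36; y.z -0.01824810256932437 want -.013; x.z -0.00018353032862999371 want 0
F [-0.8069 -1.7214  0.6728] M [-0.2246  0.2821  0.008 ] t 15.05 g 0.1328169919666236
```

Emit:
jog_arm --plan '[-0.3,0,0,0,0.0005,0.002,0,0,0,0,0,0,0.002,0,0,0,0,0,0,0.0015,0,0,0,0,0,0,0,0,0,0,0,0,0,0,0]' --newtons 60

```text
clock: 15.47
ee_pos: [0.5158, 0.0842, 0.1841]
eef_rot: [[-0.288, -0.957, 0.013], [-0.958, 0.288, -0.003], [-0.0, -0.013, -1.0]]
contact_force: [-0.5, -1.2, 1.4]
grip_width: 0.137
```

```bash
python3 fm.py; python3 st.py
```

```text
[ 1.389  0.197  0.387  0.651  0.738 -0.141  0.917 -0.944  0.961  0.286] mean [-0.636 -1.209  0.444]
bar-seat: sx 0.0002 sy -0.0023 z(centre above seat) -0.0773
toolx ang -106.75133335589076 want -106.36; y.z -0.013519921607288364 want -.013; x.z -0.00047479565685793206 want 0
F [ 0.0142 -0.9474  0.57  ] M [-0.2124  0.1552 -0.0183] t 15.9667 g 0.13599186001159735
```

Emit:
jog_arm --plan '[0,0,0,0.001,0.0003,-0.0018,0,0,0,0,0,0,0,0,0,0,0,0,0,0,0]' --newtons 40

```text
clock: 16.22
ee_pos: [0.5157, 0.0841, 0.1866]
eef_rot: [[-0.288, -0.958, 0.015], [-0.958, 0.288, -0.002], [-0.002, -0.015, -1.0]]
contact_force: [0.1, -0.3, 0.5]
grip_width: 0.138
```

```bash
python3 fm.py; python3 st.py; python3 - <<'E'
from h import *
for c in ("wrist","scene"):
    p,d=vision.camera(c);cv2.imwrite(f"pics/{c}7.png",p[:,:,::-1])
I=cv2.imread("pics/scene7.png")[120:280,190:350]; cv2.imwrite("pics/scz7.png",cv2.resize(I,None,fx=3.7,fy=3.7,interpolation=cv2.INTER_CUBIC))
E
```

```text
[ 0.475 -0.214  0.918  0.731 -0.335  0.961  0.152 -0.11   0.225  0.747] mean [-0.053 -0.394  0.355]
bar-seat: sx 0.0000 sy -0.0022 z(centre above seat) -0.0751
toolx ang -106.71864629482683 want -106.36; y.z -0.014391463162600407 want -.013; x.z -0.0018435114541058841 want 0
F [-0.6195 -0.4689 -0.0385] M [-0.0953  0.0331  0.0024] t 16.7167 g 0.13125518663873897
```

View pics/wrist7.png

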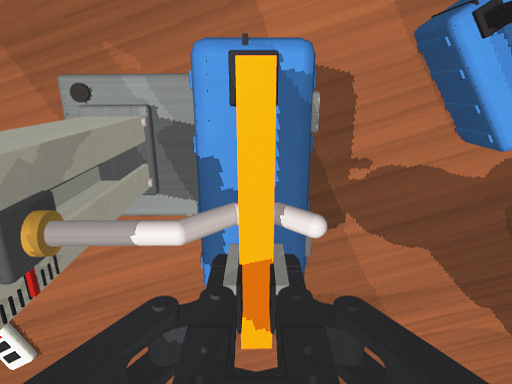

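View pics/scz7.png

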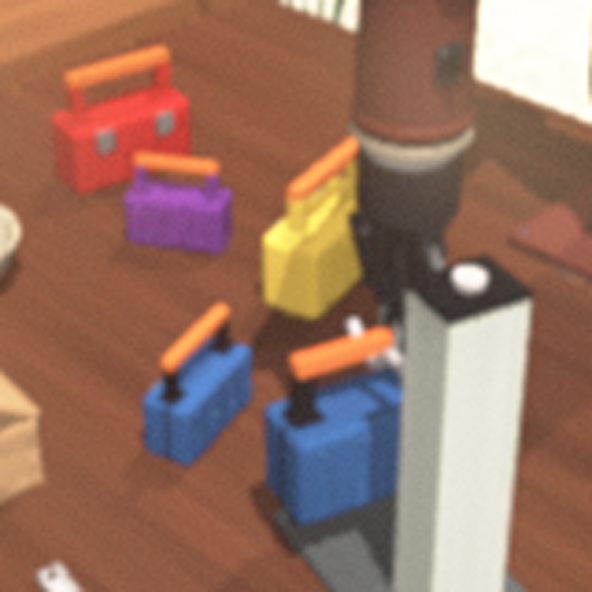

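Emit:
jog_arm --plan '[0,0,0,0,0,0,0,0,0,0,0,0,0,16,0,0,0,0,0,0,18,0,0,0,0,0,0,22,0,0,0,0,0,0,28,0,0,0,0,0,0,40,0,0,0,0,0,0,55,0,0,0,0,0,0,65,0,0,0,0,0,0,65]' --newtons 20

```text
clock: 17.57
ee_pos: [0.5158, 0.0846, 0.1866]
eef_rot: [[-0.287, -0.958, 0.015], [-0.958, 0.287, -0.002], [-0.003, -0.015, -1.0]]
contact_force: [0.3, 0.7, 0.8]
grip_width: 0.649
```

```bash
python3 st.py; python3 - <<'E'
from h import *
for c in ("wrist","scene"):
    p,d=vision.camera(c);cv2.imwrite(f"pics/{c}8.png",p[:,:,::-1])
E
```

```text
bar-seat: sx 0.0006 sy -0.0022 z(centre above seat) -0.0750
toolx ang -106.68857756365945 want -106.36; y.z -0.014592417879406325 want -.013; x.z -0.002564845013729531 want 0
F [0.3312 0.7139 0.8398] M [-0.009  -0.0271  0.0314] t 17.5667 g 0.6494738934412669
```

View pics/wrist8.png

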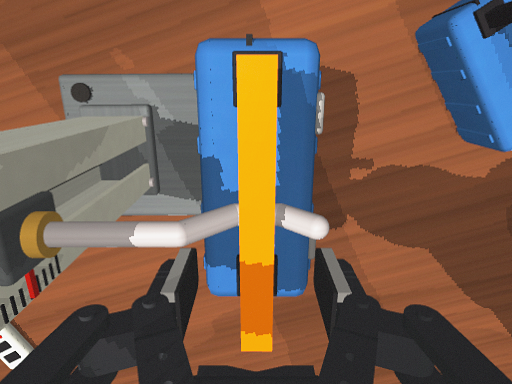

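Released: the case hangs level and clear of the fingers. I withdraw straight up.

Emit:
jog_arm --plan '[0,0,0,0,0,-0.005,65,0,0,0,0,0,-0.01,65,0,0,0,0,0,-0.015,65,0,0,0,0,0,-0.015,65,0,0,0,0,0,-0.02,65,0,0,0,0,0,-0.02,65,0,0,0,0,0,-0.02,65,0,0,0,0,0,-0.02,65,0,0,0,0,0,-0.02,65,0,0,0,0,0,0,65,0,0,0,0,0,0,65]'

```text
clock: 18.58
ee_pos: [0.5125, 0.0853, 0.3468]
eef_rot: [[-0.286, -0.958, 0.018], [-0.958, 0.286, -0.001], [-0.004, -0.018, -1.0]]
contact_force: [0.2, 0.5, -1.1]
grip_width: 0.646
```

```bash
python3 - <<'E'
from h import *
np.set_printoptions(precision=4,suppress=True)
S=np.array([.540,.0762,.255]);a=np.radians(73.64);sx=np.array([np.cos(a),np.sin(a),0]);sy=np.array([-np.sin(a),np.cos(a),0])
for i in range(4):
    o=r.get_obs();T=toolT(o);p,d=vision.camera("wrist")
    A,u,v=world("wrist",d,np.ones(d.shape,bool),T);h=cv2.cvtColor(p,cv2.COLOR_RGB2HSV);H=h[v,u];L=A-S
    m=(H[:,0]>5)&(H[:,0]<28)&(H[:,1]>180)&(H[:,2]>120)&(np.abs(L@sx)<.03)&(np.abs(L@sy)<.09)&(A[:,2]>.14)
    l=np.stack([L@sx,L@sy,L[:,2]],1)[m]
    print(o["clock"],m.sum(),"bar top centre",l.mean(0),"ends",np.percentile(l[:,1],[.5,99.5]),"slopes",np.polyfit(l[:,1],l[:,2],1)[0],np.polyfit(l[:,1],l[:,0],1)[0])
    for _ in range(3): vision.camera("top")
cv2.imwrite("pics/w9.png",p[:,:,::-1]);p,d=vision.camera("scene");cv2.imwrite("pics/s9.png",p[:,:,::-1])
print(r.get_obs()["contact_force"])
E
```

```text
18.5833 2344 bar top centre [ 0.0003 -0.0061 -0.0672] ends [-0.0639  0.0581] slopes 0.02798365459662906 0.004133147804017646
18.7833 2346 bar top centre [ 0.0002 -0.0058 -0.0676] ends [-0.0637  0.0581] slopes 0.01531684771763764 0.005888113771769141
18.9833 2353 bar top centre [ 0.0003 -0.0054 -0.0676] ends [-0.0637  0.0587] slopes 0.011356124630380007 0.004454986943423827
19.1833 2353 bar top centre [ 0.0003 -0.0059 -0.0678] ends [-0.064   0.0591] slopes 0.0017818633912373557 0.0065987543786569895
[-0.5627 -0.6639 -0.1616]
```

View pics/w9.png

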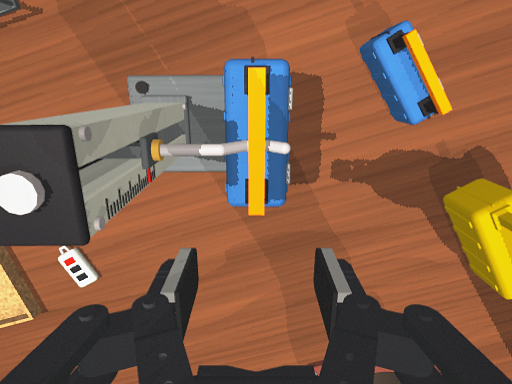

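View pics/s9.png

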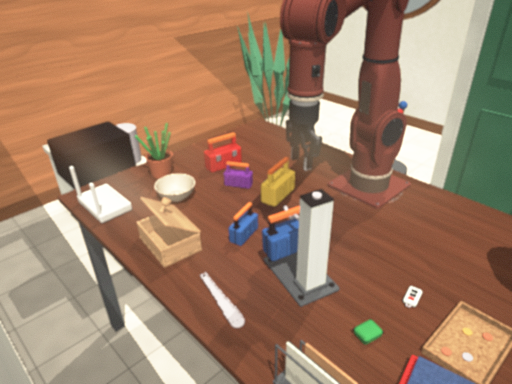

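Emit:
jog_arm --plan '[0,0,0,0,0,0,65,0,0,0,0,0,0,65,0,0,0,0,0,0,65,0,0,0,0,0,0,65,0,0,0,0,0,0,65,0,0,0,0,0,0,65,0,0,0,0,0,0,65,0,0,0,0,0,0,65,0,0,0,0,0,0,65,0,0,0,0,0,0,65,0,0,0,0,0,0,65,0,0,0,0,0,0,65,0,0,0,0,0,0,65,0,0,0,0,0,0,65,0,0,0,0,0,0,65,0,0,0,0,0,0,65,0,0,0,0,0,0,65,0,0,0,0,0,0,65,0,0,0,0,0,0,65,0,0,0,0,0,0,65]'

```text
clock: 21.1
ee_pos: [0.5123, 0.0852, 0.3454]
eef_rot: [[-0.286, -0.958, 0.016], [-0.958, 0.286, -0.001], [-0.004, -0.016, -1.0]]
contact_force: [0.5, 0.5, -1.0]
grip_width: 0.644
```

```bash
cat > bar.py <<'E'
from h import *
np.set_printoptions(precision=4,suppress=True)
S=np.array([.540,.0762,.255]);a=np.radians(73.64);sx=np.array([np.cos(a),np.sin(a),0]);sy=np.array([-np.sin(a),np.cos(a),0])
for i in range(16):
    o=r.get_obs();T=toolT(o);p,d=vision.camera("wrist")
    A,u,v=world("wrist",d,np.ones(d.shape,bool),T);h=cv2.cvtColor(p,cv2.COLOR_RGB2HSV);H=h[v,u];L=A-S
    m=(H[:,0]>5)&(H[:,0]<28)&(H[:,1]>180)&(H[:,2]>120)&(np.abs(L@sx)<.03)&(np.abs(L@sy)<.09)&(A[:,2]>.14)
    l=np.stack([L@sx,L@sy,L[:,2]],1)[m]
    print(round(o["clock"],2),l.mean(0),"slope",np.polyfit(l[:,1],l[:,2],1)[0])
    vision.camera("top")
E
python3 bar.py
```

```text
21.1 [ 0.0003 -0.0062 -0.0677] slope 0.005523812393544905
21.2 [ 0.0003 -0.0062 -0.0678] slope 0.0051156990968784025
21.3 [ 0.0002 -0.0062 -0.0678] slope 0.006333841774091856
21.4 [ 0.0003 -0.0063 -0.0677] slope 0.008316203928242569
21.5 [ 0.0003 -0.0063 -0.0677] slope 0.0065255662973253276
21.6 [ 0.0003 -0.0063 -0.0677] slope 0.006136034673006219
21.7 [ 0.0003 -0.0065 -0.0677] slope 0.009152586048155076
21.8 [ 0.0003 -0.0063 -0.0677] slope 0.0073768453383179266
21.9 [ 0.0003 -0.0063 -0.0677] slope 0.009632671801760575
22.0 [ 0.0003 -0.0064 -0.0676] slope 0.012044329852161566
22.1 [ 0.0003 -0.0063 -0.0678] slope 0.007207944134777601
22.2 [ 0.0002 -0.0063 -0.0677] slope 0.008562984132343075
22.3 [ 0.0003 -0.0062 -0.0678] slope 0.0045869015126157875
22.4 [ 0.0003 -0.0062 -0.0678] slope 0.005948177865030677
22.5 [ 0.0003 -0.0063 -0.0677] slope 0.0068312758899862205
22.6 [ 0.0003 -0.0062 -0.0678] slope 0.004347423048380865
```

```bash
python3 -c "
from bench import r
print(r.close_job())"
```

```text
the job is handed in; nothing more can be done
None
```

The larger blue case now hangs on the scale's hook by the middle of its orange handle. The arm is withdrawn well above it and touching nothing, and I handed the job in at about 22.7 s of the 48 s allowed.

I gripped the handle 28 mm off its middle so the fingers would clear the hook. I brought it in over the hook tip and lowered it at about 2.5 cm/s until the force on the gripper was close to zero. Then I opened the fingers in steps and raised the arm straight up.

**Last checks with the wrist camera, over 1.5 s:**
- **Still:** the bar top held its height to 0.2 mm.
- **Level:** the bar sloped only about 0.004–0.012 rad.
- **Centred:** the handle middle was about 1 mm from the crook along the bar and under 1 mm across it.
- **Hook dip:** about 80 mm, meaning a weight of about 7.5 N (0.77 kg).

**What was less certain:**
- **Force reading:** it was noisy, by about 0.5 N. It showed +0.36 N just before release, which I took for sensor offset. The camera put the bar 0–2 mm from its height in the gripper, so the release was gentle. I could not measure the hook's speed directly.
- **Rocking:** the case rocked slightly (about 0.03 rad) just after release. By the last check, about 4 s later, it had settled.
- **Bystanders:** I saw nothing else moved in the last scene picture, but I did not measure the other items' positions.

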